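Release and slide off the filter cover

ROBOT

A 6-joint arm with a two-finger parallel gripper is mounted at the origin on a cart in front of the work surface, level with it; the furniture and walls round the work are solid. World frame = base frame: x ahead of the robot, y to its left, z up, the work surface at z = 0. Lengths are in m, angles in rad, forces in N, time in s.
With the tool pointing down it reaches from about 0.375 to 0.975 m from the base axis. Payload 3.8 kg.
Tool frame: the origin (TCP) lies midway between the tips of the shut fingers; the grasp point (between the pads) lies 19 mm behind it; z points along the fingers, y is the line along which they close (so a half turn about z gives the same grasp; the last joint's range is limited). The gripper opens to 88 mm and grips with 3 to 60 N. Pads are 18 mm wide; open, the fingers measure 123 mm over their backs; the gripper's body (75 mm by 187 mm) begins 45 mm behind the grasp point.
Start: joints at [-1.192, 0.264, 1.604, -0, 1.274, -0.037], TCP at [0.273, -0.617, 0.239] pointing down, gripper open.
Joint ranges: [-2.63, 2.63], [-0.94, 2.18], [0.31, 2.57], [-1.31, 4.45], [0, 2.66], [-2.55, 2.55]. Speed limits (rad/s): [2.57, 2.57, 3.14, 3.14, 3.14, 3.14].

INTERFACE

Orientations are given as [roll, pitch, yaw] about the fixed x, y, z axes, in that order (R = Rz(yaw) Ry(pitch) Rx(roll)).
In Python, from cell import ctrl gives the robot as it stands.
- The arm moves only by the tool jog_arm, never from a script. Its argument "deltas" is a list of rows, each an object of numbers: "tx", "ty", "tz": the shift along the tool's x, y, z in cm; "rx", "ry", "rz": the turn, a rotation vector about the tool's x, y, z in degrees; "fingers": the opening, from 0 (shut) to 1 (fully open). In form: [{"tx": .., "ty": .., "tz": .., "rx": .., "ry": .., "rz": .., "fingers": ..}, ...]. A call has 1 to 12 rows; each row shifts and turns the commanded pose from where the row before left it, along the tool's axes as they then stand; what a row does not reach is not made up. A row lasts 1/10 s, in which the tool goes at most 50 mm and 8.59 degrees, less where a joint would pass 70% of its speed; a pose out of reach is approached as far as the arm can. A call with a gripper value outside its range is refused whole. The fingers move at their own pace and stop on an object; "force" is the grip in N (left out, the last holds). Time passes only in rows, so rows that do not move let the fingers close. It gives the time, the measured TCP pose, the force, the opening and the grip force at its end, in the units of the state.
- ctrl.observe(): the state, without advancing time (a new reading comes with each control period).
- ctrl.camera(name): name is "scene" or "top" or "wrist"; returns (picture, depth): 420x560x3 uint8, red, green, blue; 420x560 float32, m along the optical axis (not along the pixel's ray), 0 where there is no reading.
- ctrl.camera_model(name): a dict with "intrinsics" (3x3 intrinsics, pixels), "R" (3x3) and "t" (3): a world point X has camera coordinates R X + t; the wrist camera has in their place "T_tool_cam" (4x4, takes a point from camera to tool coordinates, whose origin is the TCP and whose axes are the flange's). Camera axes: x right, y down, z forward; pixel columns grow to the right and rows downward; lengths in m; the calibration is good to about 2 mm. A picture is of the moment at which its call begins: read the wrist's pose just before it. camera_model takes no time and is no camera call.
- ctrl.sign_off(): hands the job in; it is judged then, once.
The state is a dict: "t": time; "qpos": joint angles; "joint_vel": joint speeds; "joint_torque": joint torques, N m; "position": TCP position; "ee_rot": TCP orientation; "ft_force": force on the tool from outside, world axes, zero at the start; "moment": the same for the moment, N m; "opening": opening from 0.0 (shut) to 1.0 (fully open); "finger_force": force on a finger pad.
Only numpy, scipy, OpenCV 4.12 (cv2) and the standard library are available. Lean on these libraries where they do the work, as an engineer would, in place of code of your own. Each camera call takes 0.05 s, during which the arm holds its last target. There are 200 camera calls.

TASK

Open the fume filter box on the bench: press its snap tab all the way down so that the catch lets go, then push the cover along its guides, off its seat, until it lies flat on the lower ledge beside the filter. Do it gently with the fingertips: do not lift or squeeze the cover, and leave the things lying around where they are.

Things in the scene. Friction and masses are not known exactly. Their poses are not given: they have to be found in the camera images.
- filter_box: Low grey fume filter box, 220 x 116 mm, fixed on the bench. Origin at bench height on its long centre line; x is the way the cover slides off, z up. In its frame (mm) it spans x -72 to 148, y -58 to 58. Seat over the filter: x -72 to 22, 36 high. Back stop behind the cover: x -72 to -66, 42 high, level with the cover's top. The snap tab stands beside it on the +y side.
- seat_edge (a point): Middle of the edge where the seat ends and the ledge begins (box x 22 mm), 36 mm above the bench, axes as the box. Walls at y +-51 mm guide the cover. Over the seat the walls' tops, 47 mm above the bench, overhang the cover's sides in to y +-44 mm, so it cannot be lifted out there.
- ledge_mid (a point): Centre of the ledge's top, 33 mm above the bench, 3 mm lower than the seat, axes as the box. In the box's frame the ledge runs from x 22 to 142 mm and ends at a stop 9 mm high; its side walls rise 41 mm above the bench.
- snap_tab (a joint): Travel of the snap tab in m: 0 up (latched; starts at 0 to 0.001), 0.012 fully down at its stop. Pressed straight down against about 4 N of friction; it stays where it is left. Its catch (box x 24 to 32, y 14 to 66 mm) stands 5 mm above the seat in front of the cover when up and blocks it; it is below the ledge once the tab is down 8 mm.
- tab_top (a point): Centre of the top of the tab's black ribbed thumb pad, 28 mm (box x) by 22 mm (box y); moves with the tab. At x 28, y 70 mm in the box's frame, 62 mm above the bench when up, 50 mm when fully down. Nothing within 30 mm of it is higher than 47 mm.
- cover: Loose grey cover plate, 84 (x) x 98 (y) x 6 mm, 0.10 to 0.21 kg. Origin at the centre of its underside, axes as the box. Starts on the seat, centre at box x -22 mm, the catch about 4 mm ahead of its front edge. It is off the seat and drops flat on the ledge when its centre passes box x 64 mm; it meets the end stop at 100 mm. Sliding takes a few newtons.
- push_face (a point): Middle of the upright face of the thumb rest on the cover: 60 mm wide, looks to the cover's -x, rises from the cover's top to 14 mm above it, slopes off on the other side. Push here along +x of the box. The point lies 22 mm behind the cover's centre and 13 mm above its underside.
- tub: Loose cream paste tub, 45 mm wide, 16 mm high, near the box on the tab's side. Origin at the centre of its underside. Leave it alone.
- timer: Loose grey countdown timer 42 x 62 x 17 mm near the box on the tab's side. Origin at the centre of its underside. Leave it alone.
- cutters: Loose orange side cutters, 117 x 49 x 12 mm, lying along the box on the side away from the tab. Origin at the centre of their underside. Leave them alone.
- tin: Loose yellow tin, 55 mm wide, 22 mm high, behind the seat end of the box. Origin at the centre of its underside. Leave it alone.

How it is judged:
By the outcome, as a careful person would: the job done as asked, in the order asked, and still so for the second after the job is handed in, with the robot touching nothing.
It also fails if it takes over 40 s, if anything falls off the work surface, if the arm or the gripper's body presses on something with over 40 N, if the wrist force passes 120 N, or if a joint passes its speed limit or range.

## Working session

There is one attempt and no reset: what is moved stays moved. The work goes in short steps, Python scripts to look and compute and a tool call to move; the robot and the scene stay as the last step left them, time stands still between calls to the robot, and variables do not carry over. Pictures are saved under pics/ and viewed, at most 10 in all, crops included, and the job is handed in when it is done.

Besides the shell and the picture viewer there is one more tool, called after "Emit:" by a JSON object that holds its "api" and its "payload". jog_arm: Moves the arm, as the interface text tells. Its arguments: {"type":"object","properties":{"deltas":{"type":"array","items":{"type":"object","properties":{"tx":{"type":"number"},"ty":{"type":"number"},"tz":{"type":"number"},"rx":{"type":"number"},"ry":{"type":"number"},"rz":{"type":"number"},"fingers":{"type":"number"}}}},"force":{"type":"number"}},"required":["deltas"]}

```bash
mkdir -p pics; cat > h.py <<'E'
import numpy as np, cv2
from cell import ctrl
def snap(n,f):
    im,d=ctrl.camera(n); cv2.imwrite(f'pics/{f}.png',im[:,:,::-1]); np.save(f'pics/{f}.npy',d); return im,d
def world(n,d,u,v,r=2):
    m=ctrl.camera_model(n);K=m['intrinsics']
    p=d[v-r:v+r+1,u-r:u+r+1];z=np.median(p[p>0])
    c=z*np.linalg.solve(K,[u,v,1.]); return m['R'].T@(c-m['t'])
E
python3 - <<'E'
from h import *
print(ctrl.observe())
snap('top','top1');snap('scene','scene1')
E
```

```text
{'t': 0.0, 'qpos': array([-1.19189577e+00,  2.64752904e-01,  1.60533856e+00, -3.06757318e-05,
        1.27369390e+00, -3.69210005e-02]), 'joint_vel': array([ 0.00051703, -0.00178996, -0.00207356, -0.00181478,  0.00028156,
        0.00064033]), 'joint_torque': array([ 5.27100510e-04, -5.02107954e+01, -3.56878316e+01,  7.29521457e-02,
        2.95367127e-02, -1.98306552e-04]), 'position': array([ 0.27237968, -0.61684444,  0.23740731]), 'ee_rot': array([-3.13940035e+00, -5.16466279e-05,  4.15830510e-01]), 'ft_force': array([-0.1758441 ,  0.24771872,  0.34225297]), 'moment': array([ 0.01693379, -0.01512794,  0.03215298]), 'finger_force': 0.0, 'opening': 1.0030088310428844}
```

View pics/top1.png

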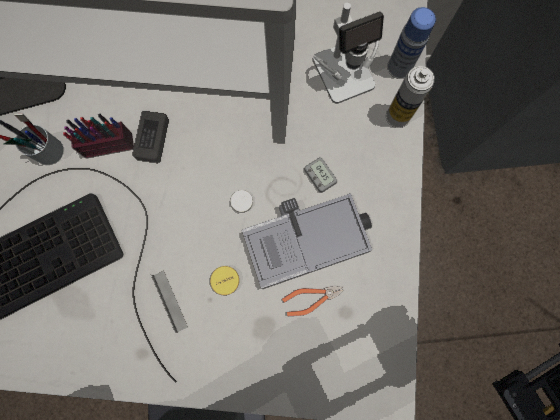

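```bash
python3 - <<'E'
from h import *
im=cv2.imread('pics/top1.png'); cv2.imwrite('pics/c1.png',cv2.resize(im[150:300,215:395],None,fx=4.4,fy=4,interpolation=cv2.INTER_CUBIC)[:, :800]) if 0 else cv2.imwrite('pics/c1.png',cv2.resize(im[170:310,220:390],None,fx=4,fy=4,interpolation=cv2.INTER_CUBIC))
E
```

```text
(no output)
```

View pics/c1.png

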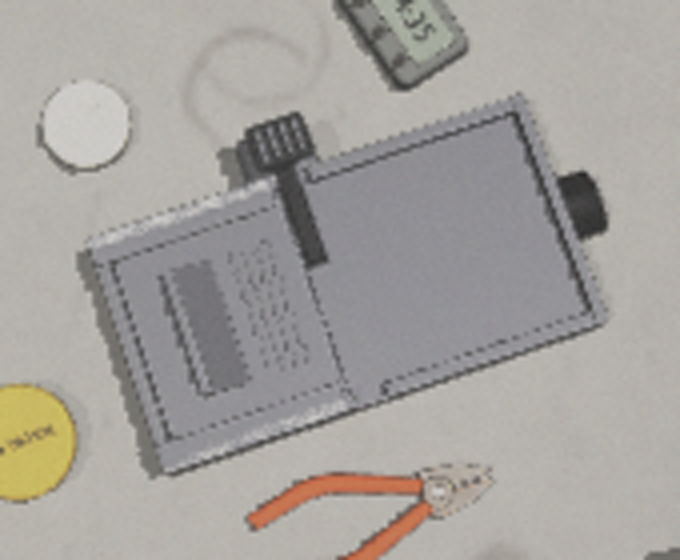

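View pics/scene1.png

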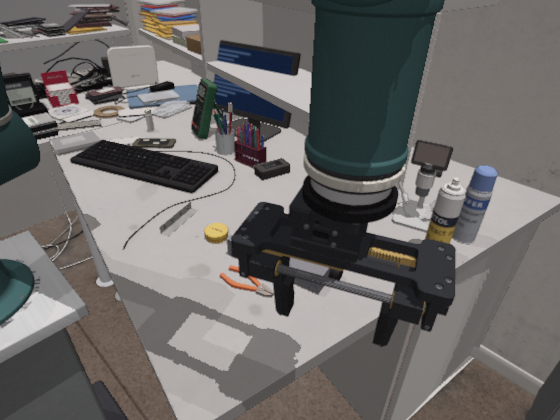

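```bash
python3 - <<'E'
from h import *
from scipy.optimize import least_squares
m=ctrl.camera_model('top');K,R,t=m['intrinsics'],m['R'],m['t']
print('cam',-R.T@t)
d=np.load('pics/top1.npy')
P=np.array([[282,140],[88,240],[160,472],[520,97],[605,320],[317,265]])/4+[220,170]-.4
B=np.array([[28,70,62],[-72,58,47],[-72,-58,47],[148,58,41],[148,-58,41],[28,14,41]])/1e3
def W(p,z):
    r=R.T@np.linalg.solve(K,[*p,1.]);o=-R.T@t;return o+r*(z-o[2])/r[2]
w=np.array([W(p,b[2]) for p,b in zip(P,B)])
f=lambda q:(np.c_[B[:,0]*np.cos(q[2])-B[:,1]*np.sin(q[2])+q[0],B[:,0]*np.sin(q[2])+B[:,1]*np.cos(q[2])+q[1]]-w[:,:2]).ravel()
s=least_squares(f,[w[0,0],w[0,1],-1],loss='soft_l1',f_scale=.003)
print(s.x,np.rad2deg(s.x[2]));print((f(s.x)*1e3).round(1).reshape(-1,2))
for n,(u,v) in dict(pad=(290,205),ledge=(335,228),seatcover=(287,252),tub=(241,201),bench=(330,190)).items(): print(n,world('top',d,u,v).round(4))
E
```

```text
cam [ 0.38950574 -0.2778084   0.92421107]
[ 0.49764239 -0.2930141  -1.34390218] -76.99992305861251
[[-0.5  1.7]
 [ 1.   1.3]
 [-1.5 -0.5]
 [ 0.6 -1.2]
 [-1.7 -1.2]
 [ 2.2  0.1]]
pad [ 0.572  -0.306   0.0613]
ledge [ 0.5248 -0.388   0.0332]
seatcover [ 0.4871 -0.2919  0.0422]
tub [ 0.5991 -0.2122  0.0162]
bench [ 6.077e-01 -3.913e-01  4.000e-04]
```

```bash
python3 - <<'E'
from h import *
d=np.load('pics/top1.npy')
for u,v in [(279,138),(279,120),(280,60),(285,8),(150,5),(150,80),(370,30),(268,90)]: print(u,v,world('top',d,u,v).round(3))
c,s=np.cos(-1.344),np.sin(-1.344)
for n,(x,y) in dict(pad=(28,73),behind=(-58,0),end=(38,0),final=(44,0)).items(): print(n,.4976+(x*c-y*s)/1e3,-.293+(x*s+y*c)/1e3)
E
```

```text
279 138 [ 0.715 -0.299  0.034]
279 120 [ 0.716 -0.3    0.126]
280 60 [ 0.715 -0.304  0.338]
285 8 [ 0.702 -0.309  0.47 ]
150 5 [ 0.727 -0.162  0.461]
150 80 [ 0.763 -0.098  0.225]
370 30 [ 0.839 -0.471  0.188]
268 90 [ 0.727 -0.285  0.227]
pad 0.5750265960714556 -0.3038684047029759
behind 0.484558291099682 -0.2364852777680066
end 0.5061445679002083 -0.3300268869795818
final 0.5074937102002413 -0.3358732375553053
```

Emit:
{"api": "jog_arm", "payload": {"deltas": [{"rz": -6.6,"fingers": 0},{"rz": -6.6,"fingers": 0},{"rz": -6.6,"fingers": 0},{"rz": -6.6,"fingers": 0},{"rz": -6.6,"fingers": 0},{"rz": -6.6,"fingers": 0},{"rz": -6.6,"fingers": 0},{"rz": -6.6,"fingers": 0},{"rz": -6.6,"fingers": 0},{"rz": -6.6,"fingers": 0},{"rz": -6.6,"fingers": 0},{"rz": -6.6,"fingers": 0}]}}

```text
invalid input
```

Emit:
{"api": "jog_arm", "payload": {"deltas": [{"tx": 0,"ty": 0,"tz": 0,"rx": 0,"ry": 0,"rz": -6.6,"fingers": 0},{"tx": 0,"ty": 0,"tz": 0,"rx": 0,"ry": 0,"rz": -6.6,"fingers": 0}], "force": 10}}

```text
t: 0.3
position: [0.2725, -0.6171, 0.2379]
ee_rot: [-3.14, -0.0, 0.651]
ft_force: [-0.7, -0.8, 0.5]
opening: 0.841
finger_force: 0.0
```

Emit:
{"api": "jog_arm", "payload": {"deltas": [{"rz": -6.6,"fingers": 0},{"rz": -6.6,"fingers": 0},{"rz": -6.6,"fingers": 0},{"rz": -6.6,"fingers": 0},{"rz": -6.6,"fingers": 0},{"rz": -6.6,"fingers": 0},{"rz": -6.6,"fingers": 0},{"rz": -6.6,"fingers": 0},{"rz": -6.6,"fingers": 0},{"rz": -6.6,"fingers": 0}], "force": 10}}

```text
invalid input
```

Emit:
{"api": "jog_arm", "payload": {"deltas": [{"tx": 0,"ty": 0,"tz": 0,"rx": 0,"ry": 0,"rz": -6.6,"fingers": 0},{"tx": 0,"ty": 0,"tz": 0,"rx": 0,"ry": 0,"rz": -6.6,"fingers": 0},{"tx": 0,"ty": 0,"tz": 0,"rx": 0,"ry": 0,"rz": -6.6,"fingers": 0},{"tx": 0,"ty": 0,"tz": 0,"rx": 0,"ry": 0,"rz": -6.6,"fingers": 0},{"tx": 0,"ty": 0,"tz": 0,"rx": 0,"ry": 0,"rz": -6.6,"fingers": 0},{"tx": 0,"ty": 0,"tz": 0,"rx": 0,"ry": 0,"rz": -6.6,"fingers": 0},{"tx": 0,"ty": 0,"tz": 0,"rx": 0,"ry": 0,"rz": -6.6,"fingers": 0},{"tx": 0,"ty": 0,"tz": 0,"rx": 0,"ry": 0,"rz": -6.6,"fingers": 0},{"tx": 0,"ty": 0,"tz": 0,"rx": 0,"ry": 0,"rz": -6.6,"fingers": 0},{"tx": 0,"ty": 0,"tz": 0,"rx": 0,"ry": 0,"rz": -6.6,"fingers": 0}]}}

```text
t: 1.3
position: [0.2725, -0.6171, 0.2379]
ee_rot: [-3.141, -0.001, 1.803]
ft_force: [-1.1, -0.5, -0.0]
opening: 0.005
finger_force: 0.0
```

Emit:
{"api": "jog_arm", "payload": {"deltas": [{"tx": 2.0,"ty": 3.0,"tz": 0.5,"rx": 0,"ry": 0,"rz": 0,"fingers": 0},{"tx": 2.0,"ty": 3.0,"tz": 0.8,"rx": 0,"ry": 0,"rz": 0,"fingers": 0},{"tx": 2.0,"ty": 3.0,"tz": 0.8,"rx": 0,"ry": 0,"rz": 0,"fingers": 0},{"tx": 2.0,"ty": 3.0,"tz": 0.8,"rx": 0,"ry": 0,"rz": 0,"fingers": 0},{"tx": 2.0,"ty": 3.0,"tz": 0.8,"rx": 0,"ry": 0,"rz": 0,"fingers": 0},{"tx": 2.0,"ty": 3.0,"tz": 0.8,"rx": 0,"ry": 0,"rz": 0,"fingers": 0},{"tx": 2.0,"ty": 3.0,"tz": 0.8,"rx": 0,"ry": 0,"rz": 0,"fingers": 0},{"tx": 2.0,"ty": 3.0,"tz": 0.8,"rx": 0,"ry": 0,"rz": 0,"fingers": 0},{"tx": 2.0,"ty": 3.0,"tz": 0.8,"rx": 0,"ry": 0,"rz": 0,"fingers": 0},{"tx": 2.0,"ty": 3.0,"tz": 0.8,"rx": 0,"ry": 0,"rz": 0,"fingers": 0},{"tx": 2.0,"ty": 3.0,"tz": 0.8,"rx": 0,"ry": 0,"rz": 0,"fingers": 0},{"tx": 1.7,"ty": 3.0,"tz": 0.8,"rx": 0,"ry": 0,"rz": 0,"fingers": 0}]}}

```text
t: 2.5
position: [0.5704, -0.3038, 0.1448]
ee_rot: [-3.141, -0.001, 1.798]
ft_force: [-0.6, 0.4, -0.6]
opening: 0.003
finger_force: 0.0
```

```bash
python3 - <<'E'
from h import *
o=ctrl.observe();print(o['position'],o['ee_rot'],o['ft_force'])
im,d=snap('wrist','w1')
m=ctrl.camera_model('wrist');print(m['T_tool_cam'].round(3).tolist(),m['intrinsics'].round(0).tolist())
E
```

```text
[ 0.57043237 -0.30377247  0.14480339] [-3.14080807e+00 -8.50502034e-04  1.79839111e+00] [-0.55981897  0.44847069 -0.62779261]
[[-0.001, -0.948, -0.317, 0.082], [1.0, -0.0, -0.001, -0.001], [0.001, -0.317, 0.948, -0.145], [0.0, 0.0, 0.0, 1.0]] [[355.0, 0.0, 281.0], [0.0, 355.0, 211.0], [0.0, 0.0, 1.0]]
```

View pics/w1.png

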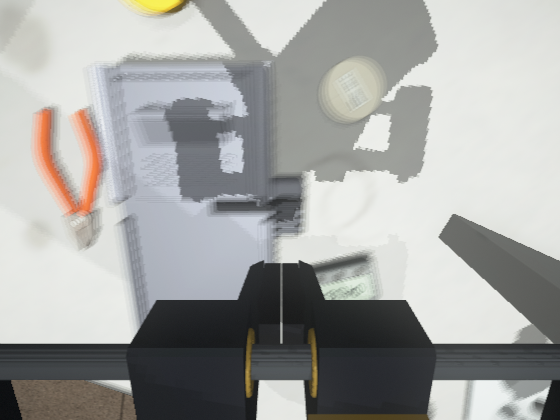

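Emit:
{"api": "jog_arm", "payload": {"deltas": [{"tx": 0,"ty": 0.2,"tz": 2.0,"rx": 0,"ry": 0,"rz": 0,"fingers": 0},{"tx": 0,"ty": 0.1,"tz": 2.5,"rx": 0,"ry": 0,"rz": 0,"fingers": 0},{"tx": 0,"ty": 0,"tz": 2.5,"rx": 0,"ry": 0,"rz": 0,"fingers": 0},{"tx": 0,"ty": 0,"tz": 0.4,"rx": 0,"ry": 0,"rz": 0,"fingers": 0},{"tx": 0,"ty": 0,"tz": 0.4,"rx": 0,"ry": 0,"rz": 0,"fingers": 0},{"tx": 0,"ty": 0,"tz": 0.3,"rx": 0,"ry": 0,"rz": 0,"fingers": 0},{"tx": 0,"ty": 0,"tz": 0.3,"rx": 0,"ry": 0,"rz": 0,"fingers": 0}]}}

```text
t: 3.25
position: [0.5738, -0.3055, 0.063]
ee_rot: [3.14, 0.002, 1.798]
ft_force: [0.0, -0.3, 0.7]
opening: 0.007
finger_force: 0.0
```

Emit:
{"api": "jog_arm", "payload": {"deltas": [{"tx": 0,"ty": 0,"tz": 0.2,"rx": 0,"ry": 0,"rz": 0,"fingers": 0},{"tx": 0,"ty": 0,"tz": 0.2,"rx": 0,"ry": 0,"rz": 0,"fingers": 0},{"tx": 0,"ty": 0,"tz": 0.2,"rx": 0,"ry": 0,"rz": 0,"fingers": 0},{"tx": 0,"ty": 0,"tz": 0.2,"rx": 0,"ry": 0,"rz": 0,"fingers": 0},{"tx": 0,"ty": 0,"tz": 0,"rx": 0,"ry": 0,"rz": 0,"fingers": 0}]}}

```text
t: 3.75
position: [0.5736, -0.3053, 0.0541]
ee_rot: [3.14, 0.001, 1.798]
ft_force: [2.2, -0.9, 2.2]
opening: 0.005
finger_force: 1.2
```

Emit:
{"api": "jog_arm", "payload": {"deltas": [{"tx": 0,"ty": 0,"tz": 0.2,"rx": 0,"ry": 0,"rz": 0,"fingers": 0},{"tx": 0,"ty": 0,"tz": 0.1,"rx": 0,"ry": 0,"rz": 0,"fingers": 0},{"tx": 0,"ty": 0,"tz": 0.1,"rx": 0,"ry": 0,"rz": 0,"fingers": 0},{"tx": 0,"ty": 0,"tz": 0,"rx": 0,"ry": 0,"rz": 0,"fingers": 0}]}}

```text
t: 4.15
position: [0.5736, -0.3053, 0.0504]
ee_rot: [3.14, 0.001, 1.798]
ft_force: [1.6, -2.0, 4.8]
opening: 0.003
finger_force: 2.4
```

Emit:
{"api": "jog_arm", "payload": {"deltas": [{"tx": 0,"ty": 0,"tz": 0.1,"rx": 0,"ry": 0,"rz": 0,"fingers": 0},{"tx": 0,"ty": 0,"tz": 0,"rx": 0,"ry": 0,"rz": 0,"fingers": 0}]}}

```text
t: 4.35
position: [0.5737, -0.3053, 0.0502]
ee_rot: [3.14, 0.001, 1.798]
ft_force: [-0.2, -0.6, 8.9]
opening: 0.008
finger_force: 4.5
```

Emit:
{"api": "jog_arm", "payload": {"deltas": [{"tx": 0,"ty": 0,"tz": 0.1,"rx": 0,"ry": 0,"rz": 0,"fingers": 0},{"tx": 0,"ty": 0,"tz": 0,"rx": 0,"ry": 0,"rz": 0,"fingers": 0}]}}

```text
t: 4.55
position: [0.5738, -0.3053, 0.0501]
ee_rot: [3.14, 0.001, 1.798]
ft_force: [-1.5, 0.1, 12.6]
opening: 0.006
finger_force: 6.6
```

Emit:
{"api": "jog_arm", "payload": {"deltas": [{"tx": 0,"ty": 0,"tz": -1.0,"rx": 0,"ry": 0,"rz": 0,"fingers": 0},{"tx": 0,"ty": 0,"tz": -2.5,"rx": 0,"ry": 0,"rz": 0,"fingers": 0},{"tx": 0,"ty": 0,"tz": -2.0,"rx": 0,"ry": 0,"rz": 0,"fingers": 0},{"tx": 2.2,"ty": -1.8,"tz": 0,"rx": 0,"ry": 0,"rz": 0,"fingers": 0},{"tx": 2.2,"ty": -1.8,"tz": 0,"rx": 0,"ry": 0,"rz": 0,"fingers": 0},{"tx": 2.2,"ty": -1.8,"tz": 0,"rx": 0,"ry": 0,"rz": 0,"fingers": 0},{"tx": 2.2,"ty": -1.8,"tz": 0,"rx": 0,"ry": 0,"rz": 0,"fingers": 0},{"tx": 0,"ty": 0,"tz": 2.0,"rx": 0,"ry": 0,"rz": 0,"fingers": 0},{"tx": 0,"ty": 0,"tz": 0,"rx": 0,"ry": 0,"rz": 0,"fingers": 0},{"tx": 0,"ty": 0,"tz": 0,"rx": 0,"ry": 0,"rz": 0,"fingers": 0}]}}

```text
t: 5.55
position: [0.482, -0.2347, 0.0819]
ee_rot: [-3.14, -0.002, 1.798]
ft_force: [0.8, -0.4, -0.0]
opening: 0.003
finger_force: 0.0
```

```bash
python3 - <<'E'
from h import *
o=ctrl.observe();p=o['position'];print(p,o['ft_force'])
im,d=snap('top','t2'); cv2.imwrite('pics/c2.png',cv2.resize(cv2.imread('pics/t2.png')[150:310,200:400],None,fx=3.5,fy=3.5))
c,s=np.cos(1.344),np.sin(1.344);x,y=p[0]-.4976,p[1]+.293;print('box',x*c-y*s,x*s+y*c)
E
```

```text
[ 0.48199036 -0.23467343  0.08194299] [ 0.84148684 -0.4395983  -0.04168128]
box -0.06034286677864439 -0.002094763651352133
```

View pics/c2.png

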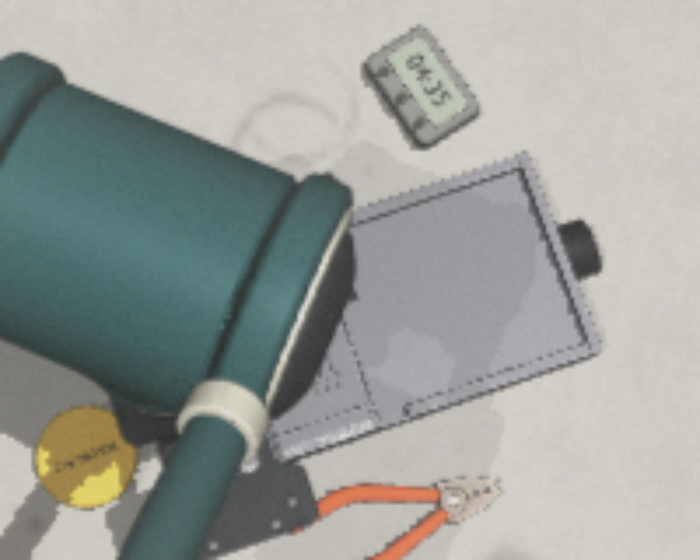

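Emit:
{"api": "jog_arm", "payload": {"deltas": [{"tx": 0,"ty": 0,"tz": 1.5,"rx": 0,"ry": 0,"rz": 0,"fingers": 0},{"tx": 0,"ty": 0,"tz": 1.0,"rx": 0,"ry": 0,"rz": 0,"fingers": 0},{"tx": 0,"ty": 0,"tz": 0.6,"rx": 0,"ry": 0,"rz": 0,"fingers": 0},{"tx": 0,"ty": 0,"tz": 0.3,"rx": 0,"ry": 0,"rz": 0,"fingers": 0},{"tx": 0,"ty": 0,"tz": 0,"rx": 0,"ry": 0,"rz": 0,"fingers": 0},{"tx": 0,"ty": 0,"tz": 0,"rx": 0,"ry": 0,"rz": 0,"fingers": 0}]}}

```text
t: 6.2
position: [0.4831, -0.2354, 0.0488]
ee_rot: [3.142, 0.0, 1.798]
ft_force: [-0.6, -0.8, 0.3]
opening: 0.007
finger_force: 0.0
```

Emit:
{"api": "jog_arm", "payload": {"deltas": [{"tx": -0.3,"ty": 0.1,"tz": 0,"rx": 0,"ry": 0,"rz": 0,"fingers": 0},{"tx": -0.3,"ty": 0,"tz": 0,"rx": 0,"ry": 0,"rz": 0,"fingers": 0},{"tx": -0.3,"ty": 0,"tz": 0,"rx": 0,"ry": 0,"rz": 0,"fingers": 0},{"tx": -0.3,"ty": 0,"tz": 0,"rx": 0,"ry": 0,"rz": 0,"fingers": 0},{"tx": -0.3,"ty": 0,"tz": 0,"rx": 0,"ry": 0,"rz": 0,"fingers": 0},{"tx": -0.3,"ty": 0,"tz": 0,"rx": 0,"ry": 0,"rz": 0,"fingers": 0}]}}

```text
t: 6.8
position: [0.488, -0.2528, 0.0488]
ee_rot: [3.142, -0.0, 1.798]
ft_force: [-0.6, 1.2, 2.1]
opening: 0.007
finger_force: 0.9
```

Emit:
{"api": "jog_arm", "payload": {"deltas": [{"tx": -0.6,"ty": 0,"tz": 0,"rx": 0,"ry": 0,"rz": 0,"fingers": 0},{"tx": -0.6,"ty": 0,"tz": 0,"rx": 0,"ry": 0,"rz": 0,"fingers": 0},{"tx": -0.6,"ty": 0,"tz": 0,"rx": 0,"ry": 0,"rz": 0,"fingers": 0},{"tx": -0.6,"ty": 0,"tz": 0,"rx": 0,"ry": 0,"rz": 0,"fingers": 0},{"tx": -0.6,"ty": 0,"tz": 0,"rx": 0,"ry": 0,"rz": 0,"fingers": 0},{"tx": -0.6,"ty": 0,"tz": 0,"rx": 0,"ry": 0,"rz": 0,"fingers": 0},{"tx": -0.6,"ty": 0,"tz": 0,"rx": 0,"ry": 0,"rz": 0,"fingers": 0},{"tx": -0.6,"ty": 0,"tz": 0,"rx": 0,"ry": 0,"rz": 0,"fingers": 0}]}}

```text
t: 7.6
position: [0.4988, -0.3, 0.0485]
ee_rot: [-3.141, 0.0, 1.798]
ft_force: [-0.2, 0.3, -0.6]
opening: 0.004
finger_force: 0.2
```

Emit:
{"api": "jog_arm", "payload": {"deltas": [{"tx": -0.6,"ty": 0,"tz": 0,"rx": 0,"ry": 0,"rz": 0,"fingers": 0},{"tx": -0.6,"ty": 0,"tz": 0,"rx": 0,"ry": 0,"rz": 0,"fingers": 0},{"tx": -0.6,"ty": 0,"tz": 0,"rx": 0,"ry": 0,"rz": 0,"fingers": 0},{"tx": -0.6,"ty": 0,"tz": 0,"rx": 0,"ry": 0,"rz": 0,"fingers": 0},{"tx": -0.6,"ty": 0,"tz": 0,"rx": 0,"ry": 0,"rz": 0,"fingers": 0},{"tx": -0.6,"ty": 0,"tz": 0,"rx": 0,"ry": 0,"rz": 0,"fingers": 0},{"tx": -0.5,"ty": 0,"tz": 0,"rx": 0,"ry": 0,"rz": 0,"fingers": 0},{"tx": 0,"ty": 0,"tz": 0,"rx": 0,"ry": 0,"rz": 0,"fingers": 0}]}}

```text
t: 8.4
position: [0.5084, -0.3402, 0.0489]
ee_rot: [3.141, 0.001, 1.798]
ft_force: [0.5, 0.9, -1.1]
opening: 0.003
finger_force: 0.0
```

Emit:
{"api": "jog_arm", "payload": {"deltas": [{"tx": 1.0,"ty": 0,"tz": 0,"rx": 0,"ry": 0,"rz": 0,"fingers": 0},{"tx": 0.5,"ty": 0,"tz": -2.0,"rx": 0,"ry": 0,"rz": 0,"fingers": 0},{"tx": 0,"ty": 0,"tz": -3.0,"rx": 0,"ry": 0,"rz": 0,"fingers": 0},{"tx": 0,"ty": 0,"tz": -4.0,"rx": 0,"ry": 0,"rz": 0,"fingers": 0},{"tx": -3.0,"ty": -2.0,"tz": -2.0,"rx": 0,"ry": 0,"rz": 0,"fingers": 0},{"tx": -4.0,"ty": -2.0,"tz": 0,"rx": 0,"ry": 0,"rz": 0,"fingers": 0},{"tx": -4.0,"ty": -2.0,"tz": 0,"rx": 0,"ry": 0,"rz": 0,"fingers": 0},{"tx": -4.0,"ty": -2.0,"tz": 0,"rx": 0,"ry": 0,"rz": 0,"fingers": 0},{"tx": -4.0,"ty": -2.0,"tz": 0,"rx": 0,"ry": 0,"rz": 0,"fingers": 0},{"tx": -4.0,"ty": -2.0,"tz": 0,"rx": 0,"ry": 0,"rz": 0,"fingers": 0},{"tx": -4.0,"ty": -2.0,"tz": 0,"rx": 0,"ry": 0,"rz": 0,"fingers": 0},{"tx": 0,"ty": 0,"tz": 0,"rx": 0,"ry": 0,"rz": 0,"fingers": 0}]}}

```text
t: 9.6
position: [0.4269, -0.6236, 0.1582]
ee_rot: [-3.141, 0.002, 1.794]
ft_force: [0.2, -0.2, 0.4]
opening: 0.005
finger_force: 0.0
```

```bash
python3 - <<'E'
from h import *
im,d=snap('top','t3'); cv2.imwrite('pics/c3.png',cv2.resize(cv2.imread('pics/t3.png')[150:310,200:400],None,fx=3.5,fy=3.5,interpolation=cv2.INTER_CUBIC))
c,s=np.cos(-1.344),np.sin(-1.344);m=ctrl.camera_model('top')
for n,(x,y,z) in dict(pad=(28,70,50),cov_c=(100,0,39),cov_l=(100,-40,39),cov_r=(100,40,39),back1=(45,40,39),back2=(45,-40,39),cov0=(112,0,39)).items():
    X=np.array([.4976+(x*c-y*s)/1e3,-.293+(x*s+y*c)/1e3,z/1e3]);q=m['intrinsics']@(m['R']@X+m['t']);u,v=(q[:2]/q[2]).round().astype(int)
    print(n,u,v,world('top',d,u,v)[2])
E
```

```text
pad 289 206 0.05029430617891787
cov_c 337 230 0.03856899514915907
cov_l 344 250 0.039452081344703537
cov_r 330 210 0.03891178273799475
back1 303 219 0.03930584764321995
back2 317 259 0.039653315454225894
cov0 343 228 0.03907711444808038
```

View pics/c3.png

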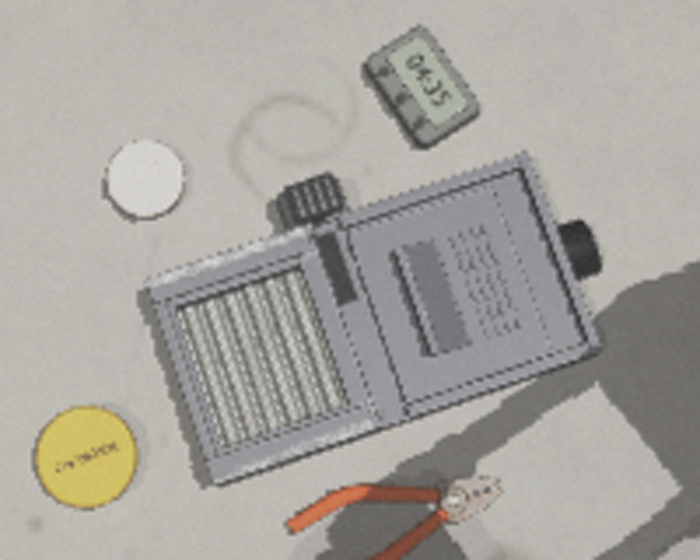

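The picture shows the cover lying on the ledge, with the seat bare and the filter visible. Its top reads 39 mm at every point (33 + 6), so it lies flat. The tab pad is at 50 mm, fully down. The tub, timer, cutters and tin appear where they were.

```bash
python3 -c "
from cell import ctrl
print(ctrl.sign_off())"
```

```text
the job is handed in; nothing more can be done
None
```

The job is handed in: the snap tab is fully down, the cover lies flat on the lower ledge beside the filter, and the loose items look undisturbed in the last top-camera picture.

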